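# Show the lining of the copper measuring cup to the inspection camera

## Task

The tin lining of the copper measuring cup is to be checked for wear with the little camera on the desk stand: turn the black locking knob anticlockwise to its stop to free the tray, pull the tray fully out, and take the cup out. Hold the cup still in the air in front of the lens, its open mouth centred in the view, facing squarely back at the lens and about 20 cm from it, and finish while still holding it there. Leave the tray out, the other things standing in the tray and undisturbed on the shelf, and the camera stand where it is.

Things in the scene. Friction and masses are not known exactly. Their poses are not given: they have to be found in the camera images.
- rack: Fixed oak rack. Origin on the work surface, mid front face of the tray when fully in; x inward (away from the robot), y left, z up. Two runners along x (-140 to +270 mm), 50 mm wide, centred at y = +-187 mm, tops at z = 45 mm. A slatted top (z 130 to 140 mm) covers x +146 to +269 mm, y +-215 mm: the cup is under it with the tray in and stands clear in front of it with the tray out.
- tray (a joint): How far the tray is out, m: 0 in, 0.135 out at its stop. It slides to the rack's -x, friction about 2 N, and stays where left; it is held in while the knob is locked. 240 mm deep (x), 320 mm wide; front board 12 mm thick, top edge 60 mm above the work surface; other walls 10 mm thick, top edge at 40 mm; inner floor at 14 mm.
- tray_pull (a point): Grip point of the brass mushroom pull in the middle of the tray's front board: middle of its head, 34 mm in front of the board's face, 40 mm above the work surface. Head 26 mm in diameter, 20 mm long, on a neck 12 mm in diameter, axis along the rack's x. Moves with the tray; can be pinched from above across its diameter.
- knob (a joint): Angle of the locking knob, rad: 0 locked, 1.4 free against its stop; it grows anticlockwise seen from above. Turning it lifts a steel pin 9.5 mm per rad out of a hole in the tray's edge; the tray is free above about 1.1 rad. Light friction (0.06 N m); it stays where it is left.
- knob_grip (a point): Grip point of the black locking knob on the front part of the right (-y) runner, on its upright axis, 75 mm above the work surface. The grip is an upright bar 42 mm long, 12 mm thick and 26 mm tall (z 61 to 88 mm), a red mark on one end of its top. The point's x axis lies along the bar and turns with it; at joint value 0 the bar is along the rack's x axis.
- cup: Copper half-cup measure, tin-lined, about 140 g, upright in the rear row of the tray, its handle pointing roughly to the left (rack +y). Origin at the centre of its underside, z up through the mouth, x along the handle. Bowl 42 mm tall, outer diameter 56 mm at the foot and 68 mm at the rim.
- cup_mouth (a point): Centre of the cup's open mouth, in the rim plane, 42 mm above the cup's origin. Axes as the cup's.
- cup_grip (a point): Grip point on the cup's flat brass handle, 78 mm from the cup's axis along its x, 37.5 mm above its underside. The handle is 14 mm wide (cup y), 7 mm thick (z) and reaches from the rim to 126 mm from the cup's axis.
- lens (a point): Front of the camera's lens: a white cylinder 38 mm in diameter and 60 mm long at the end of a short boom on the stand, lens about 360 mm above the work surface. The point's x axis is the line of sight, out of the lens; it looks obliquely down, about 55 degrees (48 to 62) below level, towards the left (about +y).
- cam_stand: Desk stand of the camera on the right: loose, weighted round base 150 mm in diameter, 14 mm thick; origin at the centre of its underside; x towards where the camera looks. Post 14 mm in diameter, 412 mm tall, 30 mm behind the origin; the boom carries the camera 72 mm in front of the origin, 385 mm up.
- egg_timer: Yellow plastic egg timer, 56 mm in diameter, 61 mm tall, in the front row of the tray; origin at the centre of its underside.
- jam_jar: Empty ribbed glass jam jar, 58 mm in diameter, 70 mm tall, in the front row of the tray; origin at the centre of its underside.
- egg_cup_a: Speckled white ceramic egg cup, 47 mm in diameter, 61 mm tall, in the front row of the tray; origin at the centre of its underside.
- egg_cup_b: The other speckled egg cup, alike, in the front row of the tray.
- pepper_mill: Dark wooden pepper mill, 56 mm in diameter, 148 mm tall, on the shelf to the left; origin at the centre of its underside.
- mug: Blue mug, 82 mm in diameter, 92 mm tall, on the shelf to the right of the rack; origin at the centre of its underside.
- honey_jar: Amber honey jar with a brass lid, 68 mm in diameter, 95 mm tall, on the shelf at the left front; origin at the centre of its underside.
Mind the look-alikes: they are no part of the job. What is shaped like the egg_timer but blue or red is not meant.

How it is judged:
On the way, in this order (a step that is already met when the one before it is completed fails the run):
1. the locking knob is turned to free the tray, the tray still in (value of joint knob above 1.15 rad and value of joint tray below 0.03 m), for 0.1 s.
2. the tray is pulled out (value of joint tray above 0.115 m), for 0.2 s.
3. the cup is lifted clear of the tray (height (world z) of cup above 0.08 m and contact force between the fingers and cup above 1 N and contact force between cup and rack below 0.2 N), for 0.2 s.
At the end, for the whole second after the job is handed in: Gripper alone holds the cup still; mouth centre 150-250 mm ahead of the lens, within 35 mm of its line of sight each way; cup axis within 0.35 rad of that line, mouth to the lens; cup touches neither rack nor camera; tray out over 100 mm, knob over 1.0 rad, other things upright (0.5 rad) (all of step 3 and x of cup_mouth in the frame of lens between 0.15 and 0.25 m and y of cup_mouth in the frame of lens between -0.035 and 0.035 m and z of cup_mouth in the frame of lens between -0.035 and 0.035 m and angle between the z axis of cup and the x axis of lens, either way round below 0.35 rad and angle between cup's own z axis and vertical below 1.2 rad and contact force between cup and cam_stand below 0.2 N and linear speed of cup below 0.03 m/s and angular speed of cup below 0.3 rad/s and value of joint tray above 0.1 m and value of joint knob above 1 rad and angle between each of egg_timer, jam_jar, egg_cup_a, egg_cup_b, pepper_mill, mug, honey_jar's own z axis and vertical below 0.5 rad); the arm keeps its last pose, push and grip.
It fails at once if something else is tipped over (not (angle between egg_timer's own z axis and vertical below 0.5 rad) or not (angle between jam_jar's own z axis and vertical below 0.5 rad) or not (angle between egg_cup_a's own z axis and vertical below 0.5 rad) or not (angle between egg_cup_b's own z axis and vertical below 0.5 rad) or not (angle between pepper_mill's own z axis and vertical below 0.5 rad) or not (angle between mug's own z axis and vertical below 0.5 rad) or not (angle between honey_jar's own z axis and vertical below 0.5 rad)).
It fails at once if a thing on the shelf is pushed more than 40 mm (distance of any of pepper_mill, mug, honey_jar from where it was at the start of the episode above 0.04 m).
It fails at once if a thing in the tray leaves the tray (z of any of egg_timer, jam_jar, egg_cup_a, egg_cup_b in the frame of rack above 0.05 m).
It fails at once if the camera stand is shifted more than 15 mm or tipped (distance of cam_stand from where it was at the start of the episode above 0.015 m or angle between cam_stand's own z axis and vertical above 0.1 rad or distance of lens from where it was at the start of the episode above 0.03 m).
It also fails if it takes over 64 s, if anything falls off the work surface, if the arm or the gripper's body presses on something with over 40 N, if the wrist force passes 120 N, or if a joint passes its speed limit or range.

## Robot

A 7-joint arm with a two-finger parallel gripper is mounted at the origin on the work surface. World frame = base frame: x ahead of the robot, y to its left, z up, the work surface at z = 0. Lengths are in m, angles in rad, forces in N, time in s.
With the tool pointing down it reaches from about 0.4 to 0.875 m from the base axis. Payload 19.3 kg.
Tool frame: the origin (TCP) lies midway between the tips of the shut fingers; the grasp point (between the pads) lies 19 mm behind it; z points along the fingers, y is the line along which they close (so a half turn about z gives the same grasp; the last joint's range is limited). The gripper opens to 85 mm and grips with 20 to 120 N. Pads are 22 mm wide; open, the fingers measure 114 mm over their backs; the gripper's body (76 mm by 85 mm) begins 54 mm behind the grasp point. The pads swing forward as they close: fully open they stand 13 mm farther back than shut.
Start: joints at [-1.402, 0.521, -0.036, 1.599, 0.021, 1.021, -0.113], TCP at [0.148, 0.607, 0.231] pointing down, gripper open.
Joint ranges: [-2.91, 2.91], [-0.3, 2.13], [-1.5, 1.42], [0.17, 2.43], [-1.26, 4.41], [0.16, 1.93], [-2.52, 2.52]. Speed limits (rad/s): [1.89, 1.89, 2.39, 2.39, 3.01, 3.01, 3.01].

## Interface

Orientations are given as [roll, pitch, yaw] about the fixed x, y, z axes, in that order (R = Rz(yaw) Ry(pitch) Rx(roll)).
In Python, from workcell import bot gives the robot as it stands.
- The arm moves only by the tool move_arm, never from a script. Its argument "series" is a list of rows, each a list of 3 entries, a list of its own where there are three numbers: the shift along the tool's x, y, z in cm, then the turn, a rotation vector about the tool's x, y, z in rad, then the opening in per cent of the stroke, from 0 (shut) to 100 (fully open). A call has 1 to 20 rows; each row is the pose to reach, as a shift and turn from the pose commanded when the call began, along the tool's axes at that moment; what a row does not reach only later rows make up. A row lasts 1/12 s, in which the tool goes at most 41.7 mm and 7.16 degrees, less where a joint would pass 70% of its speed; a pose out of reach is approached as far as the arm can. A call with a gripper value outside its range is refused whole. The fingers move at their own pace and stop on an object; "squeeze" is the grip in N (left out, the last holds). Time passes only in rows, so rows that repeat a pose let the fingers close. It gives the time, the measured TCP pose, the force, the opening and the grip force at its end, in the units of the state.
- bot.observe(): the state, without advancing time (a new reading comes with each control period).
- bot.grab_frame(name): name is "side" or "top"; returns (picture, depth): 480x640x3 uint8, red, green, blue; 480x640 float32, m along the optical axis (not along the pixel's ray), 0 where there is no reading.
- bot.camera_params(name): a dict with "fovy" (degrees; the focal length in pixels is half the picture's height over the tangent of half this angle, whatever the lens; pixels are square), "cx", "cy" (the principal point, pixels), "dist_coeffs" ([k1, k2, p1, p2, k3] as OpenCV has them; the pictures are not rectified), "R" (3x3) and "t" (3): a world point X has camera coordinates R X + t. Camera axes: x right, y down, z forward; pixel columns grow to the right and rows downward; lengths in m; the calibration is good to about 2 mm. A picture is of the moment at which its call begins. camera_params takes no time and is no camera call.
- bot.job_done(): hands the job in; it is judged then, once.
Trained networks look in the newest picture that a camera, given by its name, has taken for a name from the list of things; names that differ only in an ending like _2 or _b are one class to them, and where a whole thing is asked for, a point or a joint stands for the part that bears it (a point fixed in the world has none). Each returns a list of dicts, best first, with "conf" (0 to 1); they miss things now and then, are a little off and sometimes report something else, mostly with a low value. They report only what shows in the picture. A call takes as long as a camera call. They do not tell look-alikes from the thing itself.
- bot.find_in(camera, thing): "bbox" ([left, top, right, bottom] in pixels, round what is visible of it).
- bot.trace(camera, thing): "mask" (480x640 bool, what is visible of it) and "bbox" ([left, top, right, bottom] in pixels, round what is visible of it).
The state is a dict: "clock": time; "qpos": joint angles; "qd": joint speeds; "joint_efforts": joint torques, N m; "position": TCP position; "tool_rot": TCP orientation; "force": force on the tool from outside, world axes, zero at the start; "moment": the same for the moment, N m; "grip_width": finger opening in m; "finger_force": force on a finger pad.
Only numpy, scipy, OpenCV 4.12 (cv2) and the standard library are available. Lean on these libraries where they do the work, as an engineer would, in place of code of your own. Each camera call takes 0.05 s, during which the arm holds its last target. There are 200 camera calls.

## Working session

There is one attempt and no reset: what is moved stays moved. The work goes in short steps, Python scripts to look and compute and a tool call to move; the robot and the scene stay as the last step left them, time stands still between calls to the robot, and variables do not carry over. Pictures are saved under pics/ and viewed, at most 10 in all, crops included, and the job is handed in when it is done.

Besides the shell and the picture viewer there is one more tool, called after ">>>" by a JSON object that holds its "name" and its "arguments", one argument or row to a line. move_arm: Moves the arm, as the interface text tells. Its arguments: {"type":"object","properties":{"series":{"type":"array"},"squeeze":{"type":"number"}},"required":["series"]}

```bash
mkdir -p pics; cat > h.py <<'E'
import numpy as np, cv2, sys
sys.path.insert(0,'.')
from workcell import bot
from scipy.spatial.transform import Rotation as Rn
def K(n):
    p=bot.camera_params(n); f=240/np.tan(np.radians(p['fovy'])/2)
    return np.array([[f,0,p['cx']],[0,f,p['cy']],[0,0,1]]),np.array(p['dist_coeffs']),np.array(p['R']),np.array(p['t'])
def pts(n,uv,d):
    k,dc,R,t=K(n); u=cv2.undistortPoints(np.array(uv,float).reshape(-1,1,2),k,dc).reshape(-1,2)
    X=np.c_[u,np.ones(len(u))]*np.array(d).reshape(-1,1)
    return (X-t)@R
def onz(n,uv,z):
    k,dc,R,t=K(n); u=cv2.undistortPoints(np.array(uv,float).reshape(-1,1,2),k,dc).reshape(-1,2)
    D=np.c_[u,np.ones(len(u))]@R; C=-R.T@t
    return C+D*((z-C[2])/D[:,2:])
def cloud(n,mask,depth):
    v,u=np.nonzero(mask&(depth>0)); return pts(n,np.c_[u,v],depth[v,u])
def proj(n,X):
    k,dc,R,t=K(n); return cv2.projectPoints(np.array(X,float).reshape(-1,1,3),cv2.Rodrigues(R)[0],t,k,dc)[0].reshape(-1,2)
def save(img,name): cv2.imwrite('pics/'+name,np.ascontiguousarray(img[:,:,::-1]))
E
python3 - <<'E'
from h import *
for n in('side','top'):
    im,d=bot.grab_frame(n); save(im,n+'0.png'); np.save(n+'d.npy',d)
    k,dc,R,t=K(n); print(n,k[0,0],-R.T@t,R[2])
    for th in['cup','knob','tray_pull','lens','cam_stand','egg_timer','jam_jar','egg_cup_a','pepper_mill','mug','honey_jar','rack']:
        for r in bot.trace(n,th)[:3]:
            c=cloud(n,r['mask'],d)
            print(th,round(r['conf'],2),np.round(r['bbox']),np.round(np.median(c,0),3) if len(c) else '',np.round(c.min(0),3) if len(c) else '',np.round(c.max(0),3) if len(c) else '')
print(bot.observe())
E
```

```text
side 546.3534679521746 [0.04529102 0.76722754 1.37325536] [ 0.34779232 -0.52398424 -0.77748377]
cup 0.74 [218. 246. 255. 284.] [0.783 0.06  0.042] [0.744 0.014 0.009] [0.818 0.21  0.141]
knob 0.65 [294. 243. 307. 255.] [ 0.64  -0.059  0.075] [ 0.621 -0.069  0.057] [ 0.657 -0.051  0.093]
tray_pull 0.9 [181. 236. 306. 349.] [0.722 0.156 0.016] [ 0.555 -0.04  -0.007] [0.856 0.314 0.141]
lens 0.78 [399. 112. 417. 140.] [ 0.493 -0.368  0.393] [ 0.477 -0.691  0.1  ] [ 0.635 -0.346  0.426]
cam_stand 0.8 [384. 101. 435. 222.] [ 0.491 -0.451  0.018] [ 0.419 -0.767 -0.006] [ 0.607 -0.346  0.419]
egg_timer 0.75 [173. 355. 195. 378.] [0.688 0.42  0.042] [ 0.67   0.391 -0.001] [0.723 0.442 0.068]
egg_timer 0.58 [246. 293. 268. 318.] [0.647 0.17  0.054] [0.627 0.12  0.011] [0.69  0.189 0.079]
egg_timer 0.56 [326. 355. 348. 381.] [0.358 0.195 0.041] [ 0.335  0.138 -0.005] [0.391 0.213 0.065]
jam_jar 0.72 [268. 255. 287. 282.] [0.664 0.031 0.058] [ 0.636 -0.003  0.008] [0.703 0.071 0.09 ]
egg_cup_a 0.89 [232. 307. 250. 330.] [0.656 0.227 0.053] [0.632 0.205 0.01 ] [0.679 0.254 0.078]
egg_cup_a 0.5 [
[... 2136 characters left out ...]
.151]
{'clock': 1.3, 'qpos': array([-1.40219254,  0.5214052 , -0.03630769,  1.59949182,  0.02118983,
        1.02108996, -0.11276633]), 'qd': array([-0.0010365 , -0.00097079,  0.00036868,  0.00264247,  0.00031159,
        0.00018487,  0.00021157]), 'joint_efforts': array([ 4.82751566e-04, -9.26870298e+01,  1.97918169e+00, -3.70241654e+01,
        1.81868370e-02,  2.70701683e-03, -5.79959828e-05]), 'position': array([0.14785352, 0.60725815, 0.23129038]), 'tool_rot': array([-3.14158167e+00, -1.30601745e-05,  2.90278082e+00]), 'force': array([-0.18716215, -0.99141931, -0.300162  ]), 'moment': array([-0.00196942,  0.00254596, -0.01688457]), 'finger_force': 0.0, 'grip_width': 0.08535727319473241}
```

View pics/side0.png

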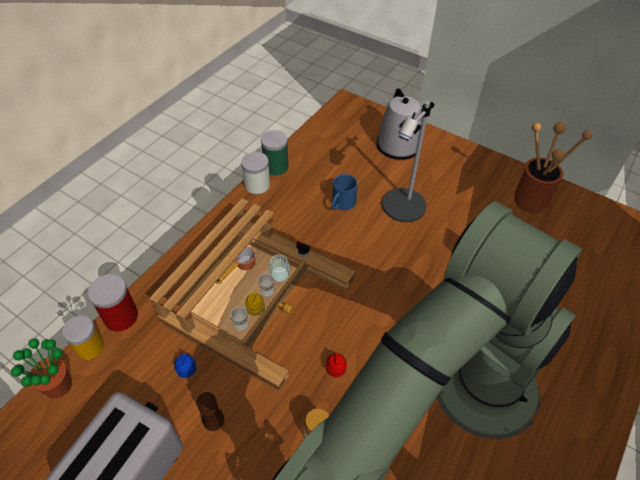

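View pics/top0.png

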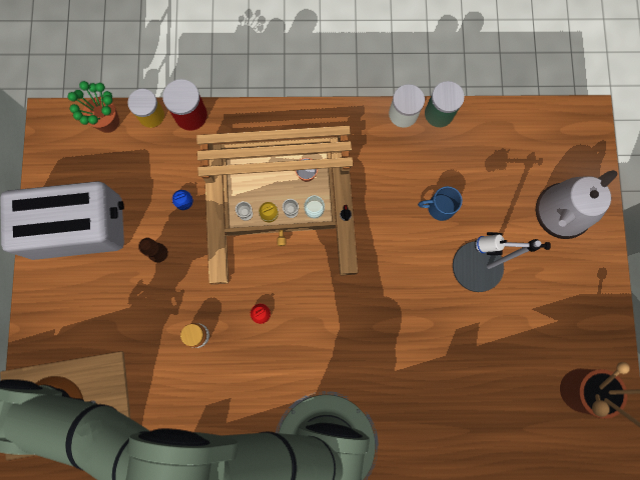

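The copper cup shows at top (307,175), side (246,258), under the slats. Possible confusions: the jam jar (314,207), egg cups (244,211) and (290,207), and the timers: yellow (269,211), blue (182,200) and red (260,313). I pick the copper one in the rear row with its brass handle to the left, and check it in a close crop.

```bash
python3 - <<'E'
from h import *
a=cv2.imread('pics/side0.png')[190:400,140:370]; b=cv2.imread('pics/top0.png')[120:295,190:365]
a=cv2.resize(a,(460,420),interpolation=cv2.INTER_CUBIC)
cv2.imwrite('pics/crop_side.png',cv2.resize(a[60:260,100:360],(780,600),interpolation=cv2.INTER_CUBIC))
cv2.imwrite('pics/crop_top.png',cv2.resize(b,(600,600),interpolation=cv2.INTER_CUBIC))
# runner tops z~.045
cl=[]
for n in('top','side'):
    im,d=bot.grab_frame(n)
    r=bot.trace(n,'rack')[0]; c=cloud(n,r['mask'],d); c=c[(c[:,2]>.038)&(c[:,2]<.05)&(c[:,0]<.62)]; cl.append(c)
    print(n,len(c))
    for nm,s in(('R',c[c[:,1]<0.05]),('L',c[c[:,1]>.2])):
        # direction
        print(nm,len(s),cv2.minAreaRect(s[:,:2].astype(np.float32)*1000))
    for th in('lens','cam_stand'):
        rs=bot.trace(n,th)
        if not rs: continue
        c=cloud(n,rs[0]['mask'],d)
        print(th,'base',np.round(c[(abs(c[:,2]-.014)<.006)].mean(0),3) if len(c) else '')
        s=c[(c[:,2]>.3)]
        np.save(f'{th}_{n}.npy',s)
        s=s[s[:,0]<.6]
        print(len(s),np.round(s.mean(0),3)); print(np.round(s[::max(1,len(s)//12)],3).tolist())
E
```

```text
top 1745
R 759 ((543.6553344726562, -25.03972625732422), (150.69862365722656, 130.58648681640625), 3.0458037853240967)
L 903 ((534.5115356445312, 270.07537841796875), (135.7917022705078, 170.3347930908203), 89.74525451660156)
lens base [nan nan nan]
459 [ 0.495 -0.374  0.397]
[[0.515, -0.391, 0.4], [0.513, -0.356, 0.376], [0.504, -0.374, 0.409], [0.503, -0.404, 0.401], [0.502, -0.358, 0.384], [0.497, -0.368, 0.397], [0.494, -0.379, 0.403], [0.491, -0.395, 0.406], [0.49, -0.349, 0.386], [0.487, -0.369, 0.39], [0.481, -0.386, 0.409], [0.481, -0.359, 0.383], [0.478, -0.367, 0.37]]
cam_stand base [ 0.485 -0.442  0.013]
864 [ 0.493 -0.411  0.391]
[[0.522, -0.374, 0.389], [0.511, -0.36, 0.385], [0.503, -0.404, 0.401], [0.499, -0.47, 0.395], [0.496, -0.362, 0.392], [0.494, -0.36, 0.389], [0.493, -0.352, 0.384], [0.493, -0.347, 0.37], [0.488, -0.511, 0.388], [0.483, -0.376, 0.397], [0.482, -0.469, 0.386], [0.477, -0.398, 0.391]]
side 1894
R 649 ((542.9056396484375, -23.482444763183594), (147.60720825195312, 134.87535095214844), 4.05924129486084)
L 1121 ((536.1290893554688, 267.40966796875), 
[... 166 characters left out ...]
 -0.378, 0.404], [0.482, -0.387, 0.404], [0.497, -0.369, 0.402], [0.481, -0.388, 0.394], [0.495, -0.367, 0.394], [0.512, -0.367, 0.379], [0.484, -0.366, 0.389], [0.497, -0.356, 0.383], [0.508, -0.357, 0.369], [0.479, -0.367, 0.373], [0.49, -0.353, 0.367]]
cam_stand base [ 0.491 -0.447  0.014]
571 [ 0.492 -0.413  0.384]
[[0.497, -0.483, 0.413], [0.488, -0.49, 0.395], [0.49, -0.47, 0.389], [0.494, -0.472, 0.368], [0.506, -0.378, 0.41], [0.484, -0.383, 0.41], [0.478, -0.385, 0.404], [0.481, -0.397, 0.387], [0.477, -0.373, 0.398], [0.476, -0.379, 0.388], [0.472, -0.373, 0.386], [0.498, -0.355, 0.376], [0.488, -0.354, 0.367]]<stdin>:19: RuntimeWarning: Mean of empty slice.
  ret = um.true_divide(
```

View pics/crop_side.png

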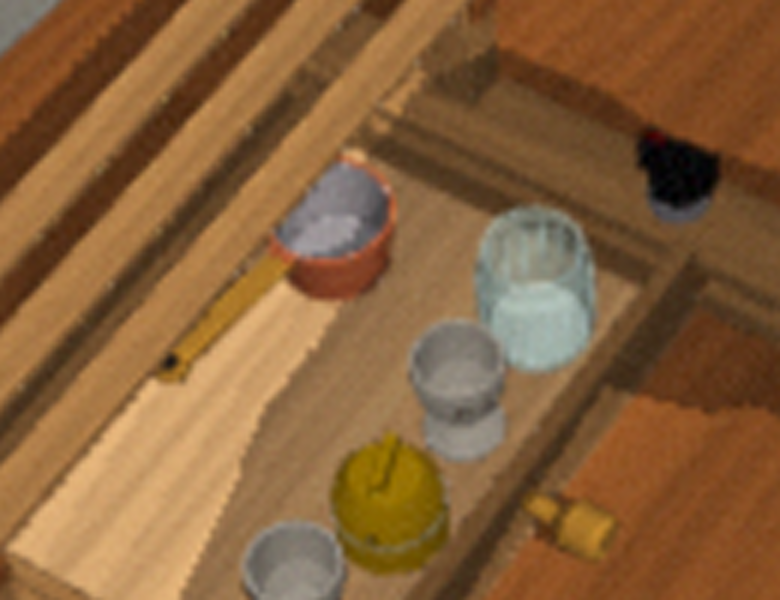

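View pics/crop_top.png

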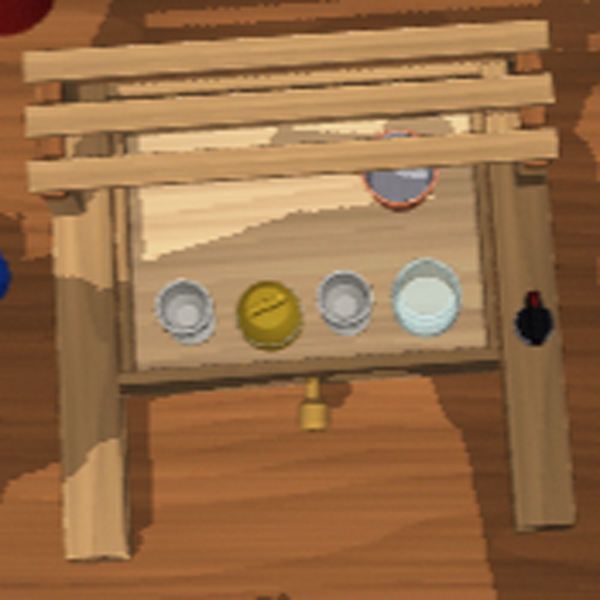

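```bash
python3 - <<'E'
from h import *
T=lambda p:(190+p[0]*175/600-.35,120+p[1]*175/600-.35)
S=lambda p:(140+(100+p[0]/3)/2,190+(60+p[1]/3)/2)
q=lambda n,p,z:np.round(onz(n,[(T if n=='top' else S)(p)],z)[0],4)
for nm,p,z in[('Lfl',(66,557),.045),('Lfr',(130,554),.045),('Rfl',(517,524),.045),('Rfr',(574,520),.045),('pull head',(314,415),.05),('knob',(535,322),.088),('slatL',(30,190),.13),('slatR',(556,156),.13)]:
    print(nm,q('top',p,z))
print('S pull',q('side',(585,527),.05),'knob',q('side',(682,165),.088), 'handle end',q('side',(172,366),.0515),q('side',(160,350),.0515),'handle root',q('side',(275,265),.0515), 'rim c',q('side',(335,212),.056))
# outer right edge line of right runner in depth: compute top-surface cloud via depth directly
cl=[]
for n in('top','side'):
    im,d=bot.grab_frame(n); c=cloud(n,np.ones_like(d,bool),d)
    c=c[(abs(c[:,2]-.045)<.005)&(c[:,0]>.44)&(c[:,0]<.9)&(c[:,1]>-.12)&(c[:,1]<.37)]; cl.append(c)
    # slats top
    e=cloud(n,np.ones_like(d,bool),d); e=e[(abs(e[:,2]-.14)<.006)&(e[:,0]>.7)&(e[:,0]<1.05)&(e[:,1]>-.15)&(e[:,1]<.4)]
    print(n,'slats',len(e),cv2.minAreaRect(e[:,:2].astype(np.float32)*1000))
    m=c[c[:,0]<.60]
    for lo,hi in((-.12,-.02),(.28,.36)):
        s=m[(m[:,1]>lo)&(m[:,1]<hi)]; print(len(s),s.mean(0),cv2.minAreaRect(s[:,:2].astype(np.float32)*1000))
# rack fit: rack plan template score
from scipy.optimize import minimize
A=np.vstack(cl)
# lens cylinder fit
L=np.vstack([np.load('lens_top.npy'),np.load('lens_side.npy')]);
print(len(L),L.min(0),L.max(0))
E
```

```text
Lfl [0.4495 0.328  0.045 ]
Lfr [0.4515 0.2753 0.045 ]
Rfl [ 0.4731 -0.0451  0.045 ]
Rfr [ 0.476  -0.0926  0.045 ]
pull head [0.5658 0.1233 0.05  ]
knob [ 0.6353 -0.0609  0.088 ]
slatL [0.739  0.3489 0.13  ]
slatR [ 0.7645 -0.0783  0.13  ]
S pull [0.5641 0.1256 0.05  ] knob [ 0.6324 -0.0545  0.088 ] handle end [0.7845 0.165  0.0515] [0.7956 0.161  0.0515] handle root [0.7816 0.0888 0.0515] rim c [0.775  0.0482 0.056 ]
top slats 3994 ((885.6588745117188, 162.16644287109375), (285.6475524902344, 470.9361572265625), 2.905790090560913)
583 [ 0.53676807 -0.06577507  0.04458701] ((536.3854370117188, -66.0460433959961), (129.59327697753906, 50.23600769042969), 3.4369685649871826)
705 [0.52493976 0.30742246 0.04470141] ((524.7401733398438, 306.23406982421875), (151.7823028564453, 53.170536041259766), 2.540626287460327)
side slats 3784 ((887.1531982421875, 159.1901092529297), (284.0082702636719, 475.2701721191406), 2.9069464206695557)
529 [ 0.53604227 -0.06585278  0.04479602] ((537.0224609375, -67.51905822753906), (129.24151611328125, 54.57583236694336), 4.077600002288818)
908 [0.52439803 0.30832197 0.04431567] ((524.3040771484375, 308.3712463378906), (150.77642822265625, 56.33261489868164), 0.11036207526922226)
741 [ 0.47643547 -0.41220144  0.36077026] [ 0.5159405  -0.34535848  0.42721008]
```

The crop confirms the tin-lined copper cup at crop_top (400,175), with its brass handle running left and its end at crop_side (172,366). The knob's red mark points inward (535,298) and the pull is at (314,415). Next I fit the lens axis.

```bash
python3 - <<'E'
from h import *
from scipy.optimize import least_squares
P=[]
for n in('top','side'):
    im,d=bot.grab_frame(n); c=cloud(n,np.ones_like(d,bool),d).reshape(-1,3)
    v,u=np.nonzero(d>0); col=im[v,u].astype(int)
    m=(c[:,2]>.32)&(c[:,2]<.44)&(abs(c[:,0]-.495)<.045)&(c[:,1]>-.42)&(c[:,1]<-.32)
    w=m&(col.min(1)>110); print(n,m.sum(),w.sum()); P.append(c[w])
    b=(abs(c[:,2]-.014)<.005)&(np.hypot(c[:,0]-.488,c[:,1]+.445)<.1)&(col.max(1)<90)
    (cx,cy),r=cv2.minEnclosingCircle(c[b][:,:2].astype(np.float32)*1000); print('base',cx,cy,r)
def ax(a,e): return np.array([np.cos(e)*np.cos(a),np.cos(e)*np.sin(a),-np.sin(e)])
def f(x,Q):
    D=ax(x[3],x[4]); q=Q-x[:3]; s=q@D
    return np.r_[np.linalg.norm(q-np.outer(s,D),axis=1)-.019, .03*(x[:3]-Q.mean(0))@D]
for Q in(P[0],P[1],np.vstack(P)):
    x0=np.r_[Q.mean(0)-[0,0,.01],1.57,.96]
    r=least_squares(f,x0,args=(Q,),loss='soft_l1',f_scale=.002); x=r.x; D=ax(x[3],x[4]); s=(Q-x[:3])@D
    print(np.round(x,4),'D',np.round(D,3),'s',np.round(np.percentile(s,[1,50,98,99.5]),4),'front',np.round(x[:3]+D*np.percentile(s,99),4), 'rms',np.sqrt(np.mean(f(x,Q)**2)))
E
```

```text
top 566 369
base 492.3180236816406 -447.8230285644531 74.47570037841797
side 355 226
base 492.2435607910156 -448.1266174316406 78.44084167480469
[ 0.4962 -0.3851  0.3919  1.4507  0.8391] D [ 0.08   0.663 -0.744] s [-0.0202 -0.0035  0.034   0.0371] front [ 0.4991 -0.361   0.3649] rms 0.004399276366080863
[ 0.4985 -0.3808  0.3862  1.5471  0.8905] D [ 0.015  0.629 -0.777] s [-0.0252 -0.0004  0.0274  0.0284] front [ 0.4989 -0.3632  0.3644] rms 0.003378648967072895
[ 0.4972 -0.3835  0.3898  1.4876  0.8577] D [ 0.054  0.652 -0.756] s [-0.0226 -0.0013  0.0318  0.0339] front [ 0.4991 -0.3618  0.3647] rms 0.004062076468022428
```

```bash
cat >> h.py <<'E'
def go(p,R):
    s=bot.observe(); Rc=Rn.from_euler('xyz',s['tool_rot']); R=R if isinstance(R,Rn) else Rn.from_euler('xyz',R)
    print('shift cm',np.round(Rc.inv().apply(np.array(p)-s['position'])*100,2),'turn',np.round((Rc.inv()*R).as_rotvec(),3),'t',s['clock'])
E
python3 - <<'E'
from h import *
go([.634,-.0606,.20],[np.pi,0,.06])
E
```

```text
shift cm [-63.03 -53.39   3.13] turn [0.    0.    2.843] t 1.9
```

>>> {"name": "move_arm", "arguments": {
  "series": [
    [[-63,-53.4,1.1],[0,0,2.84],50],
    [[-63,-53.4,1.1],[0,0,2.84],50],
    [[-63,-53.4,1.1],[0,0,2.84],50],
    [[-63,-53.4,1.1],[0,0,2.84],50],
    [[-63,-53.4,1.1],[0,0,2.84],50],
    [[-63,-53.4,1.1],[0,0,2.84],50],
    [[-63,-53.4,1.1],[0,0,2.84],50],
    [[-63,-53.4,1.1],[0,0,2.84],50],
    [[-63,-53.4,1.1],[0,0,2.84],50],
    [[-63,-53.4,1.1],[0,0,2.84],50],
    [[-63,-53.4,1.1],[0,0,2.84],50],
    [[-63,-53.4,1.1],[0,0,2.84],50],
    [[-63,-53.4,1.1],[0,0,2.84],50],
    [[-63,-53.4,1.1],[0,0,2.84],50],
    [[-63,-53.4,1.1],[0,0,2.84],50],
    [[-63,-53.4,1.1],[0,0,2.84],50],
    [[-63,-53.4,1.1],[0,0,2.84],50],
    [[-63,-53.4,1.1],[0,0,2.84],50],
    [[-63,-53.4,1.1],[0,0,2.84],50],
    [[-63,-53.4,1.1],[0,0,2.84],50]
  ]
}}

```text
clock: 3.57
position: [0.6348, -0.0633, 0.2203]
tool_rot: [3.141, -0.0, 0.396]
force: [-0.6, 1.4, 0.3]
grip_width: 0.0427
finger_force: 0.0
```

```bash
python3 - <<'E'
from h import *
s=bot.observe(); print(s['position'],s['tool_rot'],s['qpos'],s['qd'])
go([.634,-.0606,.15],[np.pi,0,.06])
E
```

```text
[ 0.63484584 -0.06332133  0.22034572] [ 3.14093703e+00 -2.92287463e-04  3.96117914e-01] [-0.41510933  0.64921227  0.67548847  1.60007933 -0.44977877  1.05238489
 -0.78716956] [ 0.53358506  0.54199105  0.29018771 -0.7298137  -0.40853095  0.40635541
 -0.78110859]
shift cm [ 0.02 -0.29  7.03] turn [ 0.001 -0.     0.336] t 3.5667
```

>>> {"name": "move_arm", "arguments": {
  "series": [
    [[0,0,4],[0,0,0.12],50],
    [[0,0,8],[0,0,0.24],50],
    [[0,0,9],[0,0,0.34],50],
    [[0,0,9],[0,0,0.34],50],
    [[0,0,9],[0,0,0.34],50]
  ]
}}

```text
clock: 3.98
position: [0.6337, -0.0607, 0.1304]
tool_rot: [3.141, 0.001, 0.066]
force: [0.6, 0.2, 1.2]
grip_width: 0.0428
finger_force: 0.0
```

```bash
python3 - <<'E'
from h import *
s=bot.observe(); print(s['position'],s['tool_rot'],s['qpos'],abs(s['qd']).max())
go([.634,-.0606,.057],[np.pi,0,.06])
im,d=bot.grab_frame('top'); save(cv2.resize(im[140:290,230:430],(800,600),interpolation=cv2.INTER_CUBIC),'k1.png')
E
```

```text
[ 0.63366885 -0.06072968  0.13036199] [3.14089883e+00 7.01635861e-04 6.61518464e-02] [-0.42508074  0.77388107  0.68934607  1.67729047 -0.59588907  0.91205725
 -1.00333357] 0.04016714692173751
shift cm [ 0.04 -0.02  7.34] turn [0.001 0.001 0.006] t 3.9833
```

View pics/k1.png

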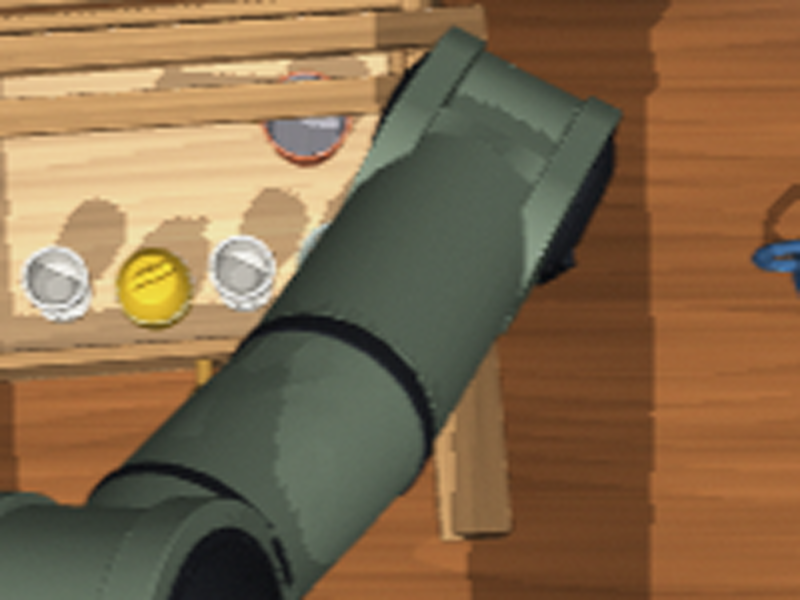

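The arm hides the knob in this view (about (460,280) in the crop), and the tray contents are undisturbed. I descend on the measured position.

>>> {"name": "move_arm", "arguments": {
  "series": [
    [[0,0,2.5],[0,0,0],50],
    [[0,0,5],[0,0,0],50],
    [[0,0,6.5],[0,0,0],50],
    [[0,0,7.2],[0,0,0],50],
    [[0,0,7.2],[0,0,0],30],
    [[0,0,7.2],[0,0,0],0],
    [[0,0,7.2],[0,0,0],0],
    [[0,0,7.2],[0,0,0],0],
    [[0,0,7.2],[0,0,0],0]
  ],
  "squeeze": 40
}}

```text
clock: 4.78
position: [0.6346, -0.0647, 0.0617]
tool_rot: [3.137, -0.003, 0.061]
force: [-6.9, -14.5, 20.2]
grip_width: 0.011
finger_force: 59.7
```

>>> {"name": "move_arm", "arguments": {
  "series": [
    [[0,0.4,-0.6],[0,0,0],0],
    [[0,0.4,-0.6],[0,0,-0.1],0],
    [[0,0.4,-0.6],[0,0,-0.2],0],
    [[0,0.4,-0.6],[0,0,-0.3],0],
    [[0,0.4,-0.6],[0,0,-0.4],0],
    [[0,0.4,-0.6],[0,0,-0.5],0],
    [[0,0.4,-0.6],[0,0,-0.6],0],
    [[0,0.4,-0.6],[0,0,-0.7],0],
    [[0,0.4,-0.6],[0,0,-0.8],0],
    [[0,0.4,-0.6],[0,0,-0.9],0],
    [[0,0.4,-0.6],[0,0,-1.0],0],
    [[0,0.4,-0.6],[0,0,-1.1],0],
    [[0,0.4,-0.6],[0,0,-1.2],0],
    [[0,0.4,-0.6],[0,0,-1.3],0],
    [[0,0.4,-0.6],[0,0,-1.37],0],
    [[0,0.4,-0.6],[0,0,-1.4],0],
    [[0,0.4,-0.6],[0,0,-1.4],0],
    [[0,0.4,-0.6],[0,0,-1.4],0]
  ]
}}

```text
clock: 6.28
position: [0.642, -0.0718, 0.0675]
tool_rot: [3.122, 0.007, 1.46]
force: [50.4, -32.7, -34.7]
grip_width: 0.011
finger_force: 40.2
```

```bash
python3 - <<'E'
from h import *
s=bot.observe(); print(s['position'],s['tool_rot'],s['force'],s['moment'],s['qpos'])
E
```

```text
[ 0.64202801 -0.07177703  0.06749167] [3.12224337 0.00711867 1.45954394] [ 50.35321414 -32.66575546 -34.73850856] [ -6.74223753 -10.26111712  -0.38832009] [-0.15884512  0.76545142  0.26806555  1.68513603 -0.27239462  0.70860325
  0.13108049]
```

>>> {"name": "move_arm", "arguments": {
  "series": [
    [[-0.6,0.9,-0.3],[0,0,0],0],
    [[-0.6,0.9,-0.3],[0,0,0],0],
    [[-0.6,0.9,-0.3],[0,0,0],60],
    [[-0.6,0.9,-0.3],[0,0,0],60],
    [[-0.6,0.9,-0.3],[0,0,0],60],
    [[-0.6,0.9,-3],[0,0,0],60],
    [[-0.6,0.9,-7],[0,0,0],60],
    [[-0.6,0.9,-10],[0,0,0],60],
    [[-0.6,0.9,-10],[0,0,0],60]
  ]
}}

```text
clock: 7.03
position: [0.6449, -0.0723, 0.1713]
tool_rot: [3.133, -0.0, 1.463]
force: [0.9, -0.7, 0.1]
grip_width: 0.0514
finger_force: 0.0
```

```bash
python3 - <<'E'
from h import *
s=bot.observe(); print(s['position'],s['tool_rot'],s['force'])
for n in('side','top'):
    im,d=bot.grab_frame(n); np.save(n+'1.npy',im)
    for th in('knob','tray_pull'):
        for r in bot.trace(n,th)[:2]:
            c=cloud(n,r['mask'],d); c=c[np.isfinite(c).all(1)]
            if th=='knob': c=c[c[:,2]>.075]
            print(n,th,r['conf'],np.round(r['bbox']),len(c),np.round(c.mean(0),4),np.round(c.min(0),3),np.round(c.max(0),3))
    # brass pull head by depth: region in front of board
    c=cloud(n,np.ones_like(d,bool),d); m=(c[:,0]>.54)&(c[:,0]<.582)&(abs(c[:,1]-.124)<.03)&(c[:,2]>.025)&(c[:,2]<.07); c=c[m]
    print(n,'pull',len(c),c.mean(0),c.min(0),c.max(0))
a=np.load('side1.npy')[215:335,200:360]; save(cv2.resize(a,(800,600),interpolation=cv2.INTER_CUBIC),'k2.png')
go([.567,.1235,.12],[np.pi,0,.06])
E
```

```text
[ 0.64488197 -0.07227408  0.17128382] [ 3.13276289e+00 -3.76909441e-04  1.46260809e+00] [ 0.85591215 -0.7499777   0.10061369]
side tray_pull 0.79 [181. 240. 305. 347.] 5058 [0.7008 0.145  0.0243] [ 0.555 -0.047 -0.008] [0.86  0.306 0.143]
side pull 82 [0.56587432 0.12471741 0.04733993] [0.55503622 0.10991932 0.03018323] [0.5818089 0.1361399 0.0593368]
top knob 0.7 [143. 237. 169. 263.] 313 [0.5375 0.4794 0.127 ] [0.518 0.46  0.075] [0.563 0.509 0.155]
top tray_pull 0.84 [224. 154. 330. 244.] 5713 [0.7058 0.1497 0.0215] [ 0.49  -0.024 -0.012] [0.84  0.3   0.631]
top pull 79 [0.56605899 0.1227313  0.04782813] [0.55355932 0.10998155 0.03378073] [0.58029349 0.13628783 0.05870814]
shift cm [18.58 -9.52  4.36] turn [-1.000e-03  1.000e-03  1.403e+00] t 7.3333
```

View pics/k2.png

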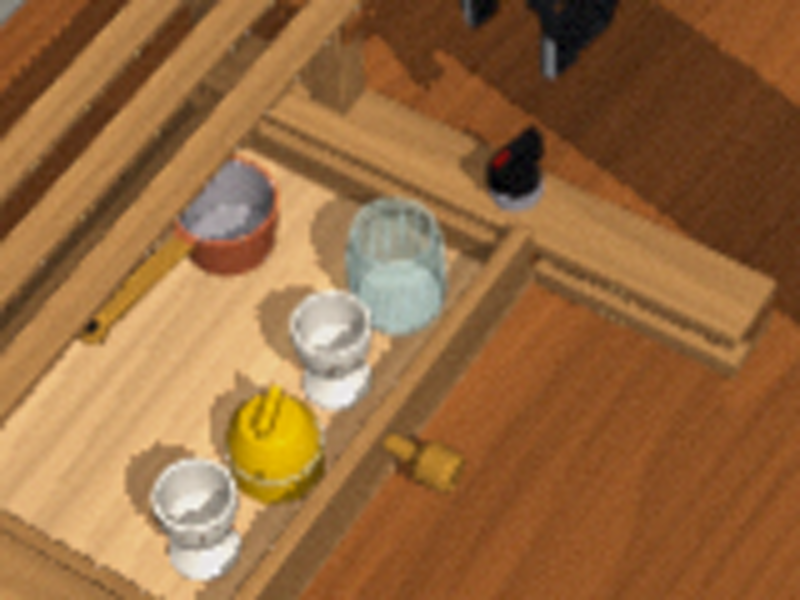

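The knob has turned about 80° (crop (515,165), red mark now to the left), everything is standing, and the pull is clear at (437,465). The grip suggested the TCP and camera might be offset by a few mm, so I check the fingertips in the depth data.

```bash
python3 - <<'E'
from h import *
s=bot.observe(); p=s['position']; Rc=Rn.from_euler('xyz',s['tool_rot'])
for n in('side','top'):
    im,d=bot.grab_frame(n); c=cloud(n,np.ones_like(d,bool),d)
    q=Rc.inv().apply(c-p); m=(q[:,2]>-.06)&(q[:,2]<.02)&(abs(q[:,0])<.05)&(abs(q[:,1])<.08); q=q[m]
    print(n,len(q)); 
    for lo in(-.06,-.045,-.03,-.015,0):
        k=q[(q[:,2]>=lo)&(q[:,2]<lo+.015)]
        if len(k): print(lo,len(k),'x',np.round(k[:,0].min(),3),np.round(k[:,0].max(),3),'y',np.round(np.percentile(k[:,1],[0,10,50,90,100]),3))
    # knob bar now
    m=(abs(c[:,0]-.638)<.04)&(abs(c[:,1]+.062)<.04)&(abs(c[:,2]-.088)<.006); k=c[m]; print('knob top',len(k),k.mean(0) if len(k) else '',k.min(0) if len(k) else '',k.max(0) if len(k) else '')
print('px',onz('side',[(303.4,246)],.088))
E
```

```text
side 210
-0.06 93 x -0.013 0.016 y [-0.06  -0.055 -0.028  0.052  0.06 ]
-0.045 39 x -0.011 0.013 y [-0.042 -0.038  0.025  0.03   0.036]
-0.03 52 x -0.015 0.013 y [-0.04  -0.039  0.023  0.029  0.037]
-0.015 26 x -0.013 0.013 y [-0.039 -0.035  0.024  0.027  0.03 ]
knob top 41 [ 0.64192802 -0.06275071  0.08720711] [ 0.63544773 -0.08332459  0.0822973 ] [ 0.64989226 -0.03843251  0.09334176]
top 0
knob top 0   
px [[ 0.63630258 -0.05876865  0.088     ]]
```

>>> {"name": "move_arm", "arguments": {
  "series": [
    [[4,-2,0],[0,0,0.12],60],
    [[8,-4,0],[0,0,0.24],60],
    [[12,-6,0],[0,0,0.36],60],
    [[16,-8,1],[0,0,0.48],60],
    [[18.6,-9.5,2],[0,0,0.6],60],
    [[18.6,-9.5,4],[0,0,0.72],60],
    [[18.6,-9.5,5],[0,0,0.84],60],
    [[18.6,-9.5,5],[0,0,0.96],60],
    [[18.6,-9.5,5],[0,0,1.08],60],
    [[18.6,-9.5,5],[0,0,1.2],60],
    [[18.6,-9.5,5],[0,0,1.32],60],
    [[18.6,-9.5,5],[0,0,1.4],60],
    [[18.6,-9.5,5],[0,0,1.4],60],
    [[18.6,-9.5,5],[0,0,1.4],60]
  ]
}}

```text
clock: 8.6
position: [0.5676, 0.1236, 0.1139]
tool_rot: [3.141, 0.001, 0.066]
force: [-0.7, 0.7, -1.0]
grip_width: 0.0515
finger_force: 0.0
```

```bash
python3 - <<'E'
from h import *
s=bot.observe(); print(s['position'],s['tool_rot'])
go([.567,.1237,.022],[np.pi,0,.06])
E
```

```text
[0.56759181 0.12359911 0.1138789 ] [3.14089904e+00 6.81739886e-04 6.58424869e-02]
shift cm [-0.05 -0.02  9.19] turn [0.001 0.001 0.006] t 8.6
```

>>> {"name": "move_arm", "arguments": {
  "series": [
    [[0,0,3],[0,0,0],60],
    [[0,0,6],[0,0,0],60],
    [[0,0,8.4],[0,0,0],60],
    [[0,0,9.1],[0,0,0],60],
    [[0,0,9.1],[0,0,0],20],
    [[0,0,9.1],[0,0,0],0],
    [[0,0,9.1],[0,0,0],0],
    [[0,0,9.1],[0,0,0],0]
  ],
  "squeeze": 40
}}

```text
clock: 9.27
position: [0.5683, 0.1216, 0.0245]
tool_rot: [3.139, -0.001, 0.062]
force: [0.5, -11.1, -11.3]
grip_width: 0.0243
finger_force: 40.4
```

>>> {"name": "move_arm", "arguments": {
  "series": [
    [[-0.4,0,0],[0,0,0],0],
    [[-1.2,0,0],[0,0,0],0],
    [[-2.2,0,0],[0,0,0],0],
    [[-3.2,0,0],[0,0,0],0],
    [[-4.2,0,0],[0,0,0],0],
    [[-5.2,0,0],[0,0,0],0],
    [[-6.2,0,0],[0,0,0],0],
    [[-7.2,0,0],[0,0,0],0],
    [[-8.2,0,0],[0,0,0],0],
    [[-9.2,0,0],[0,0,0],0],
    [[-10.2,0,0],[0,0,0],0],
    [[-11.2,0,0],[0,0,0],0],
    [[-12.2,0,0],[0,0,0],0],
    [[-12.9,0,0],[0,0,0],0],
    [[-13.3,0,0],[0,0,0],0],
    [[-13.5,0,0],[0,0,0],0],
    [[-13.5,0,0],[0,0,0],0]
  ]
}}

```text
clock: 10.68
position: [0.4335, 0.1136, 0.0244]
tool_rot: [3.14, -0.002, 0.062]
force: [-0.6, -13.1, -9.0]
grip_width: 0.0242
finger_force: 41.1
```

>>> {"name": "move_arm", "arguments": {
  "series": [
    [[0,0.2,0],[0,0,0],0],
    [[0,0.2,0],[0,0,0],60],
    [[0,0.2,0],[0,0,0],60],
    [[0,0.2,0],[0,0,0],60],
    [[0,0.2,-3],[0,0,0],60],
    [[0,0.2,-7],[0,0,0],60],
    [[0,0.2,-11],[0,0,0],60],
    [[0,0.2,-15],[0,0,0],60],
    [[0,0.2,-18],[0,0,0],60],
    [[0,0.2,-18],[0,0,0],60]
  ]
}}

```text
clock: 11.52
position: [0.4352, 0.1136, 0.208]
tool_rot: [-3.138, -0.006, 0.063]
force: [0.2, -0.3, -0.5]
grip_width: 0.0516
finger_force: 0.0
```

```bash
python3 - <<'E'
from h import *
s=bot.observe(); print(s['position'],s['tool_rot'],s['qpos'])
for n in('side','top'):
    im,d=bot.grab_frame(n)
    if n=='side': save(cv2.resize(im[210:390,180:420],(800,600),interpolation=cv2.INTER_CUBIC),'cup1.png')
    for r in bot.trace(n,'cup')[:2]:
        c=cloud(n,r['mask'],d)
        rim=c[(c[:,2]>.047)&(c[:,2]<.062)]
        print(n,round(r['conf'],2),r['bbox'],len(c),'all',c.min(0).round(3),c.max(0).round(3))
    c=cloud(n,np.ones_like(d,bool),d); v,u=np.nonzero(d>0); col=im[v,u].astype(int)
    m=(abs(c[:,0]-.645)<.06)&(c[:,1]>-.02)&(c[:,1]<.2)&(abs(c[:,2]-.053)<.008); k=c[m]
    print(n,len(k)); h=k[(k[:,1]>.09)]; print('handle',len(h),h.mean(0).round(4) if len(h) else '',h.min(0).round(3),h.max(0).round(3))
    if len(h)>5: print(cv2.fitLine(h[:,:2].astype(np.float32),cv2.DIST_HUBER,0,.01,.01).ravel())
    b=k[k[:,1]<.085]; print('bowl',cv2.minEnclosingCircle(b[:,:2].astype(np.float32)) if len(b) else '')
E
```

```text
[0.43522615 0.11357798 0.20804133] [-3.13817809 -0.00593168  0.06263498] [-1.06381029  0.39067142  0.87608288  2.10090992 -0.4148741   0.82049047
 -1.44486   ]
side 0.55 [253.2, 263.2, 293.9, 306.3] 622 all [0.611 0.003 0.007] [0.684 0.166 0.065]
side 301
handle 129 [0.6527 0.1297 0.0537] [0.642 0.09  0.046] [0.704 0.166 0.061]
[0.02354686 0.9997227  0.6498097  0.13347569]
bowl ((0.6585900187492371, 0.04518558830022812), 0.04762393981218338)
top 0.73 [266.4, 202.5, 325.8, 229.0] 646 all [0.611 0.008 0.001] [0.689 0.171 0.069]
top 282
handle 140 [0.6531 0.1321 0.0537] [0.641 0.092 0.045] [0.701 0.2   0.061]
[0.11287563 0.99360913 0.65168566 0.1401971 ]
bowl ((0.6604422330856323, 0.045043136924505234), 0.048868000507354736)
```

View pics/cup1.png

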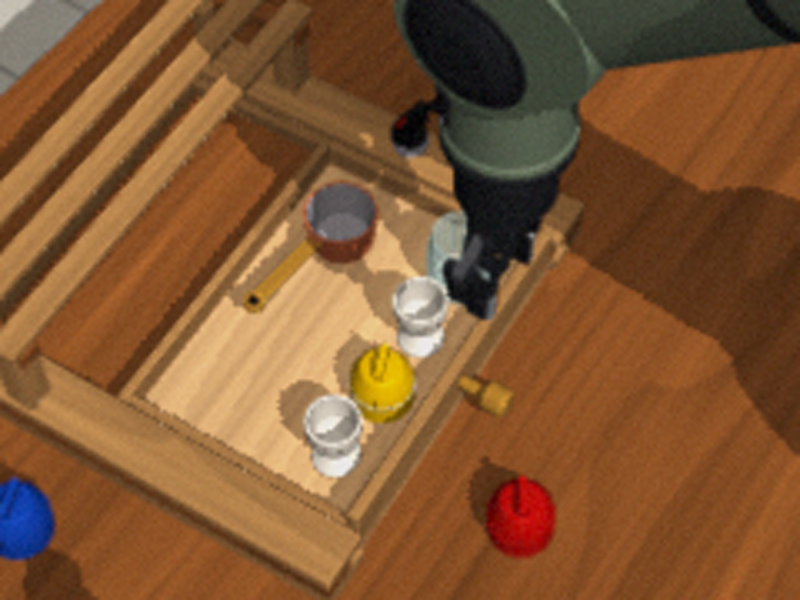

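The tray is out, with the cup at crop (340,220), its handle end at (255,300) and all items standing. Now I refine the handle line.

```bash
python3 - <<'E'
from h import *
for n in('side','top'):
    im,d=bot.grab_frame(n); c=cloud(n,np.ones_like(d,bool),d)
    m=(abs(c[:,0]-.652)<.02)&(c[:,1]>.09)&(c[:,1]<.172)&(c[:,2]>.047)&(c[:,2]<.062); h=c[m]
    l=cv2.fitLine(h[:,:2].astype(np.float32),cv2.DIST_HUBER,0,.01,.01).ravel()
    print(n,len(h),h.mean(0).round(4),h.max(0).round(3),'az',np.arctan2(l[1],l[0]).round(3),l.round(4))
    for y in np.arange(.09,.17,.015):
        k=h[(h[:,1]>=y)&(h[:,1]<y+.015)]; print(round(y,3),len(k),k[:,0].min().round(4),k[:,0].max().round(4),k[:,0].mean().round(4))
    b=(abs(c[:,0]-.645)<.05)&(c[:,1]>-.01)&(c[:,1]<.08)&(c[:,2]>.047)&(c[:,2]<.062)
    b=c[b]; print('bowl',b.min(0).round(3),b.max(0).round(3))
E
```

```text
side 131 [0.65   0.1303 0.0547] [0.661 0.167 0.062] az 1.492 [0.0791 0.9969 0.65   0.1303]
0.09 24 0.6398 0.6554 0.647
0.105 24 0.642 0.6581 0.6488
0.12 25 0.6448 0.6585 0.6508
0.135 22 0.6425 0.6585 0.6506
0.15 33 0.6441 0.6611 0.6519
0.165 3 0.6492 0.6545 0.6521
bowl [0.611 0.007 0.047] [0.681 0.08  0.062]
top 124 [0.6492 0.1293 0.0539] [0.66  0.167 0.062] az 1.504 [0.0666 0.9978 0.6492 0.1293]
0.09 25 0.6402 0.6542 0.6471
0.105 23 0.6418 0.6564 0.6484
0.12 22 0.6426 0.6566 0.6489
0.135 23 0.6434 0.6559 0.6497
0.15 29 0.6417 0.6599 0.6512
0.165 2 0.6486 0.6519 0.6502
bowl [0.612 0.009 0.047] [0.679 0.078 0.062]
```

```bash
cat >> h.py <<'E'
def pick(az=1.498,a=.45): return Rn.from_euler('xyz',[np.pi,0,az])*Rn.from_rotvec([0,-a,0])
G=np.array([.650,.120,.0515])
E
python3 - <<'E'
from h import *
R=pick(); z=R.as_matrix()[:,2]; print(z)
go(G-z*.12,R); go(G+z*.019,R)
E
```

```text
[-0.03163593 -0.43381354 -0.9004471 ]
shift cm [22.43 -4.52  4.27] turn [-0.323 -0.368 -1.409] t 11.8167
shift cm [21.63  1.46 16.79] turn [-0.323 -0.368 -1.409] t 11.8167
```

>>> {"name": "move_arm", "arguments": {
  "series": [
    [[3,0,0],[-0.03,-0.03,-0.12],50],
    [[6,-1,0],[-0.05,-0.06,-0.23],50],
    [[9,-2,0],[-0.08,-0.09,-0.35],50],
    [[12,-3,0],[-0.11,-0.12,-0.47],50],
    [[15,-4,1],[-0.14,-0.15,-0.59],50],
    [[18,-4.5,2],[-0.16,-0.18,-0.7],50],
    [[20,-4.5,3],[-0.19,-0.22,-0.82],50],
    [[22.4,-4.5,4.3],[-0.22,-0.25,-0.94],50],
    [[22.4,-4.5,4.3],[-0.24,-0.28,-1.06],50],
    [[22.4,-4.5,4.3],[-0.27,-0.31,-1.17],50],
    [[22.4,-4.5,4.3],[-0.3,-0.34,-1.29],50],
    [[22.4,-4.5,4.3],[-0.323,-0.368,-1.409],50],
    [[22.4,-4.5,4.3],[-0.323,-0.368,-1.409],50],
    [[22.4,-4.5,4.3],[-0.323,-0.368,-1.409],50],
    [[22.4,-4.5,4.3],[-0.323,-0.368,-1.409],50]
  ]
}}

```text
clock: 13.07
position: [0.654, 0.1713, 0.1599]
tool_rot: [3.14, 0.449, 1.492]
force: [0.1, 0.1, 1.3]
grip_width: 0.0427
finger_force: 0.0
```

```bash
python3 - <<'E'
from h import *
s=bot.observe(); print(s['position'],s['tool_rot'],s['qpos'],s['grip_width'])
R=pick(); z=R.as_matrix()[:,2]
go(G+z*.019,R)
E
```

```text
[0.65395135 0.17130008 0.15989149] [3.13958178 0.44894896 1.49214443] [-0.80086404  0.87164382  0.51995065  1.37156855  0.00581671  1.18692066
 -0.48554444] 0.04272197611633284
shift cm [ 7.00e-02 -1.00e-02  1.39e+01] turn [-0.001 -0.001 -0.005] t 13.0667
```

>>> {"name": "move_arm", "arguments": {
  "series": [
    [[0,0,3],[0,0,0],50],
    [[0,0,6],[0,0,0],50],
    [[0.1,0,9],[0,0,0],50],
    [[0.1,0,12],[0,0,0],50],
    [[0.1,0,13.5],[0,0,0],50],
    [[0.1,0,13.9],[0,0,0],50],
    [[0.1,0,13.9],[0,0,0],20],
    [[0.1,0,13.9],[0,0,0],0],
    [[0.1,0,13.9],[0,0,0],0],
    [[0.1,0,13.9],[0,0,0],0],
    [[0.1,0,13.9],[0,0,0],0]
  ],
  "squeeze": 80
}}

```text
clock: 13.98
position: [0.6504, 0.1136, 0.0356]
tool_rot: [3.138, 0.448, 1.497]
force: [0.4, 2.4, 3.6]
grip_width: 0.012
finger_force: 78.3
```

>>> {"name": "move_arm", "arguments": {
  "series": [
    [[-0.4,0,-0.9],[0,0,0],0],
    [[-1.3,0,-2.7],[0,0,0],0],
    [[-2.6,0,-5.4],[0,0,0],0],
    [[-3.9,0,-8.1],[0,0,0],0],
    [[-5.2,0,-10.8],[0,0,0],0],
    [[-6.5,0,-13.5],[0,0,0],0],
    [[-7.8,0,-16.2],[0,0,0],0],
    [[-8.3,0,-17.2],[0,0,0],0],
    [[-8.3,0,-17.2],[0,0,0],0],
    [[-8.3,0,-17.2],[0,0,0],0],
    [[-8.3,0,-17.2],[0,0,0],0]
  ]
}}

```text
clock: 14.9
position: [0.6489, 0.1128, 0.2245]
tool_rot: [-3.141, 0.45, 1.498]
force: [0.4, 0.3, -1.4]
grip_width: 0.012
finger_force: 78.3
```

```bash
python3 - <<'E'
from h import *
s=bot.observe(); print(s['position'],s['tool_rot'],s['grip_width'],s['finger_force'],s['force'])
Rc=Rn.from_euler('xyz',s['tool_rot']); p=s['position']
# cup pose in tool at pick (assumed)
Rp=Rn.from_euler('xyz',[3.138,.448,1.497]); pp=np.array([.6504,.1136,.0356])
az=1.498; Rcup=Rn.from_euler('z',az); mouth=np.array([.6445,.042,.056])
mt=Rp.inv().apply(mouth-pp); Rt=Rp.inv()*Rcup
print('mouth in tool',mt,'mouth pred',p+Rc.apply(mt))
for n in('side','top'):
    im,d=bot.grab_frame(n); c=cloud(n,np.ones_like(d,bool),d); v,u=np.nonzero(d>0); col=im[v,u].astype(int)
    pm=p+Rc.apply(mt); m=np.linalg.norm(c-pm,axis=1)<.055
    k=c[m]; t=k[abs(k[:,2]-pm[2])<.012]; print(n,len(k),'rim band',len(t),t.min(0).round(3),t.max(0).round(3),'top z pct',np.percentile(k[:,2],[90,98]))
    if n=='side': save(im,'s2.png')
# final: handle horizontally along lens az
for e,al in((.9,1.50),):
    D=np.array([np.cos(e)*np.cos(al),np.cos(e)*np.sin(al),-np.sin(e)]); lens=np.array([.4985,-.359,.3625])
    M=lens+.2*D; zc=-D; xh=np.array([np.cos(al)*np.sin(e),np.sin(al)*np.sin(e),np.cos(e)])
    Rf=Rn.from_matrix(np.c_[xh,np.cross(zc,xh),zc]); RT=Rf*Rt.inv(); P=M-RT.apply(mt)
    print('final TCP',P,RT.as_euler('xyz'),RT.as_matrix()[:,2],'mouth',M); go(P,RT); go(P+[0,.1,.03],RT)
E
```

```text
[0.64889839 0.11284576 0.22448624] [-3.14120886  0.44965819  1.49822808] 0.012002342947721963 78.27465176582336 [ 0.39551637  0.33950411 -1.42190436]
mouth in tool [-0.07358714 -0.00065066  0.01272945] mouth pred [0.64303837 0.04127716 0.2450076 ]
side 284 rim band 103 [0.611 0.031 0.233] [0.665 0.096 0.25 ] top z pct [0.2439393  0.24671902]
top 584 rim band 198 [0.608 0.008 0.233] [0.676 0.096 0.251] top z pct [0.24381252 0.24799344]
final TCP [ 0.51284691 -0.16625539  0.23451089] [ 3.13863736 -0.22279604  1.49907584] [ 0.01878121  0.22017664 -0.9752792 ] mouth [ 0.50729419 -0.23498943  0.20583462]
shift cm [-26.38 -11.55  11.63] turn [-0.004  0.673  0.   ] t 15.0
shift cm [-18.71 -12.28   4.58] turn [-0.004  0.673  0.   ] t 15.0
```

>>> {"name": "move_arm", "arguments": {
  "series": [
    [[-0.8,-0.6,0.2],[0,0.03,0],0],
    [[-2.5,-1.8,0.6],[0,0.1,0],0],
    [[-4.5,-3,1.1],[0,0.17,0],0],
    [[-6.5,-4.3,1.6],[0,0.24,0],0],
    [[-8.5,-5.6,2.1],[0,0.31,0],0],
    [[-10.5,-6.9,2.6],[0,0.38,0],0],
    [[-12.5,-8.2,3.1],[0,0.45,0],0],
    [[-14.5,-9.5,3.6],[0,0.52,0],0],
    [[-16.5,-10.8,4.1],[0,0.59,0],0],
    [[-18,-11.8,4.5],[0,0.65,0],0],
    [[-18.7,-12.3,4.6],[0,0.673,0],0],
    [[-18.7,-12.3,4.6],[0,0.673,0],0],
    [[-18.7,-12.3,4.6],[0,0.673,0],0]
  ]
}}

```text
clock: 16.08
position: [0.5128, -0.0668, 0.2648]
tool_rot: [3.141, -0.223, 1.496]
force: [-0.7, 0.7, -1.9]
grip_width: 0.0124
finger_force: 78.2
```

```bash
python3 - <<'E'
from h import *
s=bot.observe(); print(s['position'],s['tool_rot'],s['grip_width'],s['qpos'],s['force'])
im,d=bot.grab_frame('side'); save(cv2.resize(im[60:330,200:560],(800,600)),'f1.png')
go([.513,-.166,.2345],[3.13864,-.2228,1.49908])
E
```

```text
[ 0.51284241 -0.06683977  0.26475307] [ 3.14131208 -0.22315077  1.49636644] 0.012401541352883481 [-0.12821503  0.35338301  0.36974893  1.84457282 -0.4049401   1.03736993
  0.36866273] [-0.73409788  0.71057477 -1.88213306]
shift cm [-10.41   0.71   0.73] turn [-0.003 -0.    -0.001] t 16.1333
```

View pics/f1.png

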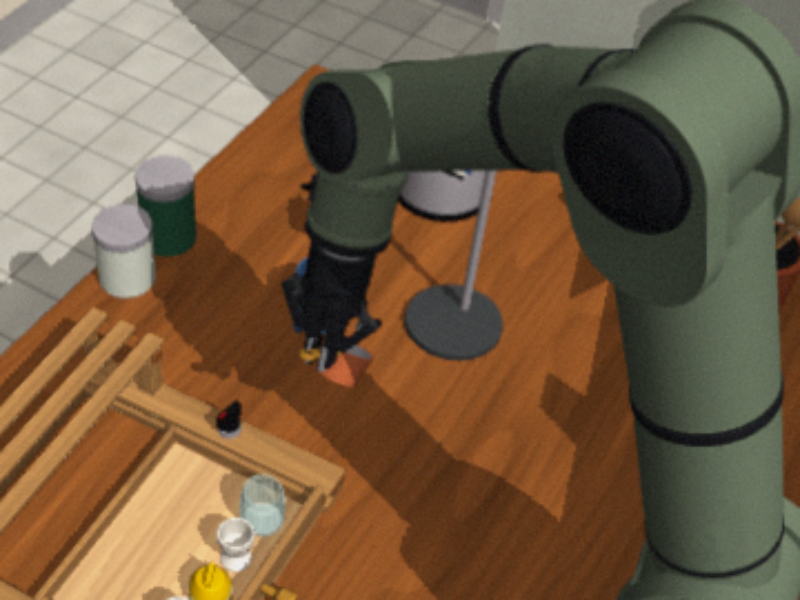

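The cup is at crop (345,365), tilted with its mouth towards the stand at (455,320). The wrist is high and clear of it, so I go on to the final pose.

>>> {"name": "move_arm", "arguments": {
  "series": [
    [[-0.4,0,0],[0,0,0],0],
    [[-1.4,0.1,0.1],[0,0,0],0],
    [[-2.6,0.2,0.2],[0,0,0],0],
    [[-3.8,0.3,0.3],[0,0,0],0],
    [[-5,0.4,0.4],[0,0,0],0],
    [[-6.2,0.5,0.5],[0,0,0],0],
    [[-7.4,0.6,0.6],[0,0,0],0],
    [[-8.6,0.6,0.6],[0,0,0],0],
    [[-9.6,0.7,0.7],[0,0,0],0],
    [[-10.2,0.7,0.7],[0,0,0],0],
    [[-10.4,0.7,0.7],[0,0,0],0],
    [[-10.4,0.7,0.7],[0,0,0],0],
    [[-10.4,0.7,0.7],[0,0,0],0],
    [[-10.4,0.7,0.7],[0,0,0],0]
  ]
}}

```text
clock: 17.3
position: [0.513, -0.1657, 0.2356]
tool_rot: [3.14, -0.224, 1.499]
force: [0.1, 0.2, -0.9]
grip_width: 0.0117
finger_force: 78.2
```

```bash
python3 - <<'E'
from h import *
s=bot.observe(); print(s['position'],s['tool_rot'],s['grip_width'],s['finger_force'],s['force'],abs(s['qd']).max())
Rc=Rn.from_euler('xyz',s['tool_rot']); print('mouth pred',s['position']+Rc.apply([-.0736,-.0007,.0127]))
for n in('side','top'):
    im,d=bot.grab_frame(n); c=cloud(n,np.ones_like(d,bool),d); v,u=np.nonzero(d>0); col=im[v,u].astype(int)
    m=(abs(c-[.507,-.235,.19])<[.05,.06,.06]).all(1)&(col[:,0]>col[:,2]*1.5)&(col[:,0]>60); k=c[m]; print(n,'copper',len(k),k.mean(0).round(3) if len(k) else '')
    m=(abs(c-[.495,-.37,.39])<[.04,.05,.05]).all(1); print('lens pts',m.sum(),c[m].mean(0) if m.any() else '')
    if n=='side': save(cv2.resize(im[60:270,250:530],(800,600),interpolation=cv2.INTER_CUBIC),'f2.png')
E
```

```text
[ 0.51300428 -0.16574991  0.23555254] [ 3.14006168 -0.22400032  1.49915929] 0.01172856764162846 78.156076669693 [ 0.09120678  0.23092875 -0.87668221] 0.002530086616557387
mouth pred [ 0.50739104 -0.2344643   0.2068199 ]
side copper 210 [ 0.494 -0.207  0.201]
lens pts 230 [ 0.48955459 -0.36626996  0.38514577]
top copper 0 
lens pts 563 [ 0.49394934 -0.37776569  0.39585429]
```

View pics/f2.png

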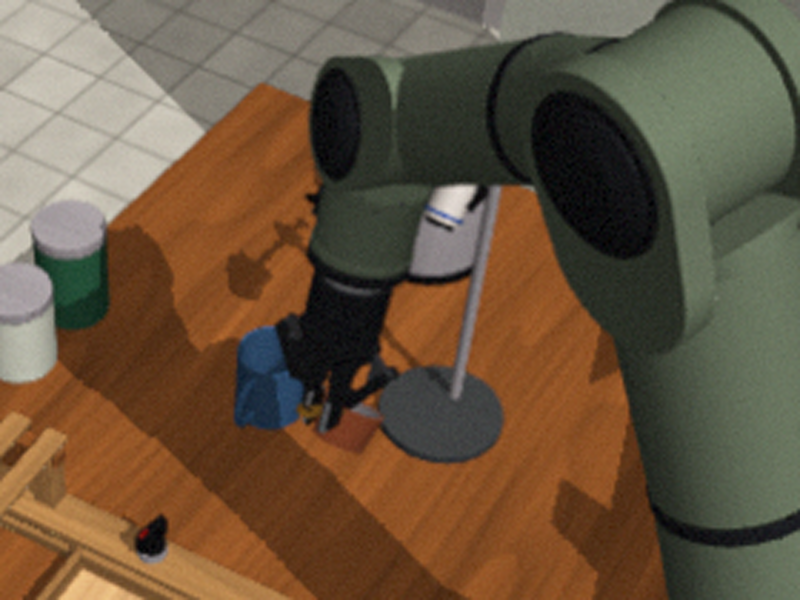

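The cup is at crop (350,430), facing the white camera at (450,205), and nothing touches the stand. One check of the line of sight: I fit the camera cylinder's silhouette in the initial pictures.

```bash
python3 - <<'E'
from h import *
from scipy.optimize import minimize
M={}
for n in('side','top'):
    im=cv2.imread(f'pics/{n}0.png'); m=np.zeros((480,640),np.uint8)
    u,v=np.round(proj(n,[[.497,-.375,.385]])[0]).astype(int)
    w=(im.min(2)>110); m[v-20:v+21,u-25:u+26]=w[v-20:v+21,u-25:u+26]
    k,l,st,_=cv2.connectedComponentsWithStats(m); M[n]=l==1+np.argmax(st[1:,4]); print(n,M[n].sum(),st[1:].tolist())
th=np.linspace(0,2*np.pi,40)
def cyl(x):
    D=np.array([np.cos(x[4])*np.cos(x[3]),np.cos(x[4])*np.sin(x[3]),-np.sin(x[4])]); a=np.cross(D,[0,0,1]);a/=np.linalg.norm(a);b=np.cross(D,a)
    return D,np.vstack([x[:3]+s*D+.019*(np.outer(np.cos(th),a)+np.outer(np.sin(th),b)) for s in(0,-.06)])
def cost(x):
    D,C=cyl(x); t=0
    for n in M:
        h=cv2.convexHull((proj(n,C)*64).astype(np.float32)); q=np.zeros((480*4,640*4),np.uint8)
        cv2.fillConvexPoly(q,np.round(h/16*16).astype(np.int32),1,shift=4)
        q=cv2.resize(q.astype(np.float32),(640,480),interpolation=cv2.INTER_AREA); t+=abs(q-M[n]).sum()
    return t
for e0 in(.85,.95,1.05):
    x0=np.array([.4985,-.359,.3625,1.5,e0])
    r=minimize(cost,x0,method='Nelder-Mead',options=dict(initial_simplex=np.vstack([x0]+[x0+d for d in np.diag([.006,.006,.006,.12,.12])]),maxiter=300))
    D,_=cyl(r.x); q=np.array([.5074,-.2345,.2068])-r.x[:3]
    print(r.x.round(3),r.fun,'ahead',(q@D).round(3),'off',np.linalg.norm(q-(q@D)*D).round(3))
E
```

```text
side 807 [[392, 109, 33, 41, 807], [419, 109, 14, 41, 107], [394, 132, 1, 1, 1]]
top 392 [[476, 235, 39, 17, 392], [476, 243, 1, 2, 2], [479, 251, 1, 1, 1], [498, 256, 17, 8, 24]]
[ 0.494 -0.371  0.382  0.6    1.413] 659.0625 ahead 0.187 off 0.121
[ 0.494 -0.37   0.382  0.802  1.411] 655.875 ahead 0.191 off 0.115
[ 0.491 -0.368  0.383  1.388  1.4  ] 670.25 ahead 0.197 off 0.103
```

The side mask swallowed the kettle behind the camera. I gate it by depth.

```bash
python3 - <<'E'
from h import *
from scipy.optimize import minimize
M={}
for n in('side','top'):
    im=cv2.imread(f'pics/{n}0.png'); d=np.load(n+'d.npy')
    v,u=np.nonzero(d>0); c=pts(n,np.c_[u,v],d[v,u]); k=(abs(c-[.497,-.37,.385])<[.05,.06,.07]).all(1)&(im[v,u].min(1)>70)
    m=np.zeros((480,640),bool); m[v[k],u[k]]=1; M[n]=m; print(n,m.sum())
th=np.linspace(0,2*np.pi,40)
def cyl(x):
    D=np.array([np.cos(x[4])*np.cos(x[3]),np.cos(x[4])*np.sin(x[3]),-np.sin(x[4])]); a=np.cross(D,[0,0,1]);a/=np.linalg.norm(a);b=np.cross(D,a)
    return D,np.vstack([x[:3]+s*D+.019*(np.outer(np.cos(th),a)+np.outer(np.sin(th),b)) for s in(0,-.06)])
def cost(x):
    D,C=cyl(x); t=0
    for n in M:
        h=cv2.convexHull(((proj(n,C)+.5)*4).astype(np.float32)); q=np.zeros((1920,2560),np.uint8)
        cv2.fillConvexPoly(q,np.round(h*16).astype(np.int32),1,shift=4)
        t+=abs(cv2.resize(q.astype(np.float32),(640,480),interpolation=cv2.INTER_AREA)-M[n]).sum()
    return t
for e0 in(.85,.95,1.05):
    x0=np.array([.4985,-.359,.3625,1.5,e0])
    r=minimize(cost,x0,method='Nelder-Mead',options=dict(initial_simplex=np.vstack([x0]+[x0+d for d in np.diag([.006,.006,.006,.12,.12])]),maxiter=300))
    D,_=cyl(r.x); q=np.array([.5074,-.2345,.2068])-r.x[:3]
    print(r.x.round(3),r.fun,'ahead',(q@D).round(3),'off',(q-(q@D)*D).round(3))
E
```

```text
side 289
top 445
[ 0.497 -0.361  0.363  1.554  0.878] 173.4375 ahead 0.201 off [ 0.008 -0.002 -0.002]
[ 0.496 -0.362  0.365  1.546  0.981] 176.6875 ahead 0.203 off [0.008 0.015 0.01 ]
[ 0.497 -0.364  0.366  1.425  1.135] 173.4375 ahead 0.199 off [-0.002  0.046  0.021]
```

```bash
python3 - <<'E'
from h import *
th=np.linspace(0,2*np.pi,40)
out=[]
for n in('side','top'):
    im=cv2.imread(f'pics/{n}0.png'); u,v=np.round(proj(n,[[.497,-.378,.385]])[0]).astype(int); print(n,u,v)
    s=10; A=cv2.resize(im[v-15:v+15,u-20:u+20],None,fx=s,fy=s,interpolation=cv2.INTER_CUBIC); row=[A]
    B=A.copy()
    for x,col in(((.497,-.361,.363,1.53,.88),(0,255,0)),((.497,-.364,.366,1.5,1.08),(255,0,255))):
        D=np.array([np.cos(x[4])*np.cos(x[3]),np.cos(x[4])*np.sin(x[3]),-np.sin(x[4])]); a=np.cross(D,[0,0,1]);a/=np.linalg.norm(a);b=np.cross(D,a)
        for t in(0,-.06):
            r=np.array(x[:3])+t*D+.019*(np.outer(np.cos(th),a)+np.outer(np.sin(th),b))
            cv2.polylines(B,[np.round((proj(n,r)-[u-20,v-15]+.5)*s).astype(np.int32)],True,col,1)
    out.append(np.hstack([A,B]))
cv2.imwrite('pics/lens.png',np.vstack(out))
E
```

```text
side 408 128
top 490 243
```

View pics/lens.png

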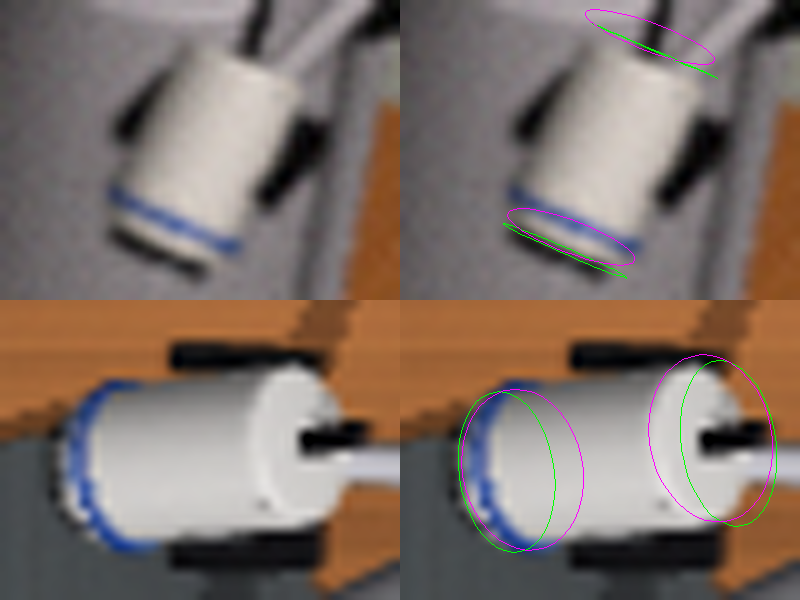

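The lens picture resolves the axis. The blue ring's centre is about (174,219) in the side panel and (125,165) in the top panel. The back cap's centre is about (242,70) in the side panel and (297,148) in the top. I triangulate both.

```bash
python3 - <<'E'
from h import *
def ray(n,p,o):
    uv=[(o[0]-20+p[0]/10-.5,o[1]-15+p[1]/10-.5)]
    a=onz(n,uv,.5)[0]; b=onz(n,uv,.3)[0]; return a,(b-a)/np.linalg.norm(b-a)
def tri(ps,pt):
    A=np.zeros((3,3));B=np.zeros(3);R=[ray('side',ps,(408,128)),ray('top',pt,(490,243))]
    for a,d in R: Q=np.eye(3)-np.outer(d,d);A+=Q;B+=Q@a
    X=np.linalg.solve(A,B); return X,[np.linalg.norm(np.cross(X-a,d)) for a,d in R]
r,er=tri((174,219),(125,165)); b,eb=tri((242,70),(297,148)); D=r-b; L=np.linalg.norm(D); D/=L
print(r,er,b,eb,L,D,'e',np.arcsin(-D[2]),'az',np.arctan2(D[1],D[0])); lens=b+.06*D; print(lens)
q=np.array([.5074,-.2345,.2068])-lens; print(q@D,q-(q@D)*D)
E
```

```text
[ 0.49654501 -0.36250113  0.37359788] [np.float64(0.00018933076279153082), np.float64(0.0001893307627915547)] [ 0.49516228 -0.39256058  0.40679084] [np.float64(0.0004379822284466295), np.float64(0.00043798222844652614)] 0.04480240481492865 [ 0.03086276  0.67093398 -0.74087454] e 0.8343715082043531 az 1.5248290280584487
[ 0.49701405 -0.35230454  0.36233837]
0.194594027984323 [ 0.00438024 -0.0127552  -0.01136861]
```

```bash
python3 -c "
from h import *
print(bot.job_done())"
```

```text
the job is handed in; nothing more can be done
None
```

I handed the job in with the knob turned to its stop, the tray fully out and the cup held still in front of the camera, its mouth about 20 cm from the lens and, by my estimate, within about 17 mm of its line of sight. No verdict came back.

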